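# Seat a hydraulic chuck in the setting spindle over its driving dogs and lock it

### The arm

A 6-joint arm with a two-finger parallel gripper is mounted at the origin on a cart in front of the work surface, level with it; the furniture and walls round the work are solid. World frame = base frame: x ahead of the robot, y to its left, z up, the work surface at z = 0. Lengths are in m, angles in rad, forces in N, time in s.
With the tool pointing down it reaches from about 0.35 to 0.85 m from the base axis. Payload 8.1 kg.
Tool frame: the origin (TCP) lies between the finger pads; the fingertips stand 11 mm ahead of it and the grasp point (between the pads) lies 8 mm behind it (tips_ahead is the z of the fingertips in the tool frame, in m); z points along the fingers, y is the line along which they close (so a half turn about z gives the same grasp; the last joint's range is limited). The gripper opens to 93 mm and grips with 3 to 60 N. Pads are 15 mm wide; open, the fingers measure 128 mm over their backs; the gripper's body (75 mm by 188 mm) begins 65 mm behind the grasp point.
Start: joints at [1.091, 0.13, 1.488, -0, 1.523, -0.085], TCP at [0.231, 0.554, 0.23] pointing down, gripper open.
Joint ranges: [-2.96, 2.96], [-0.89, 2.26], [0.02, 2.5], [-1.34, 4.48], [0, 2.73], [-2.66, 2.66]. Speed limits (rad/s): [2.39, 2.39, 2.79, 3.14, 3.14, 3.14].

### API

Orientations are given as a rotation vector (axis times angle).
In Python, from plant import read_state, read_camera, close_job, tips_ahead gives the robot as it stands. The module is installed in compiled form; this text tells all that it offers.
- The arm moves only by the tool move_arm, never from a script. Its argument "plan" is a list of rows, each a list of 7 numbers: the turn, a rotation vector about the tool's x, y, z in units of 6 degrees (1.0 is 6 degrees), then the shift along the tool's x, y, z in units of 25 mm (1.0 is 25 mm), then the finger opening in mm, from 0 to 93. A call has exactly 10 rows; each row shifts and turns the commanded pose from where the row before left it, along the tool's axes as they then stand; what a row does not reach is not made up. A row lasts 1/10 s, in which the tool goes at most 50 mm and 8.59 degrees, less where a joint would pass 70% of its speed; a pose out of reach is approached as far as the arm can. A call is refused whole if a number of a shift passes 1 or a number of a turn 1, either way. A call with a gripper value outside its range is refused whole. The fingers move at their own pace and stop on an object; "force" is the grip in N (left out, the last holds). Time passes only in rows, so rows that do not move let the fingers close, or fill a call up. It gives the time, the measured TCP pose, the force, the opening and the grip force at its end, in the units of the state.
- read_state(): the state, without advancing time (a new reading comes with each control period).
- read_camera(name): name is "scene" or "top"; returns a dict with "frame" (480x640x3 uint8, red, green, blue), "z_map" (480x640 float32, m along the optical axis (not along the pixel's ray), 0 where there is no reading), "fx", "fy", "cx", "cy" (pixels), "distortion" ([k1, k2, p1, p2, k3] as OpenCV has them; the pictures are not rectified), "rvec" (rotation vector, rad) and "tvec" (3), from world to camera coordinates, as OpenCV has them. Camera axes: x right, y down, z forward; pixel columns grow to the right and rows downward; lengths in m; the calibration is good to about 2 mm. A picture is of the moment at which its call begins.
- close_job(): hands the job in; it is judged then, once.
The state is a dict: "t": time; "q": joint angles; "dq": joint speeds; "joint_torque": joint torques, N m; "tool_pos": TCP position; "orientation": TCP orientation; "force": force on the tool from outside, world axes, zero at the start; "wrist_torque": the same for the moment, N m; "opening": finger opening in m; "gripper_force": force on a finger pad.
Only numpy, scipy, OpenCV 4.12 (cv2) and the standard library are available. Lean on these libraries where they do the work, as an engineer would, in place of code of your own. Each camera call takes 0.05 s, during which the arm holds its last target. There are 200 camera calls.

### The job

Take the smooth-bodied hydraulic chuck out of the two-place stand, put its taper into the spindle of the setting fixture, and turn it under light pressure until its drive slots drop over the two driving dogs and it sits fully home. Then swing the hold-down lever all the way over so that its finger covers the flange, and let go. Go gently: never force the chuck down on the dogs or knock it in, and leave the face-mill arbor in the stand and the things lying about where they are.

Things in the scene. Friction and masses are not known exactly. Their poses are not given: they have to be found in the camera images.
- chuck: Hydraulic tool holder, taper down, 174 mm long, 0.55 to 0.85 kg. Origin: centre of its lowest end, z up along its axis. Going up: pull stud dia. 12 mm to 19 mm; taper dia. 18 to 32 mm from 19 to 67 mm; flange dia. 52 mm from 67 to 90 mm; smooth bright body dia. 42 mm from 90 to 136 mm, tapering off to 147 mm; dia. 11 mm pin up to 174 mm.
- chuck_grip (a point): Point on the chuck's axis, 120 mm above its origin, at a good height to grip the smooth body (dia. 42 mm).
- chuck_slot (a point): Middle of the floor of one drive slot at the flange's lower face, 20 mm from the axis on the chuck's own +y side; the other slot is the same at -y. The slots run right up through the flange (67 to 90 mm up); each is 11 mm wide at its floor and flares to 19 mm at the rim.
- arbor: Bystander: face-mill arbor (same taper and flange, black cutter head with inserts on top), 144 mm tall, in the other place of the stand; leave it there. Origin: centre of its lowest end, z up.
- stand: Fixed stand, 80 x 165 mm, black top plate 80 mm high with two 36 mm holes, 45 mm to either side of its centre along its y axis. A holder hangs in a hole by its flange, its origin 13 mm above the table. Which holder is in which hole varies. Origin: centre of the underside.
- fixture: Fixed setting fixture: 110 mm square grey base, round 80 mm housing, upright steel spindle of 64 mm dia. with a taper bore. Origin: centre of the underside, below the spindle axis; the lever post is on its -x side. The spindle's angle is not reported: a brake (2 N m) holds it anywhere up to 0.75 rad either way from where its two dogs lie at the fixture's +y and -y.
- seat (a point): Centre of the spindle face, 92 mm above the table, on the spindle axis; the fully home chuck has its origin 67 mm below it. Bore: 34 mm at the mouth, 1 mm slack all round when home. Two dogs, 10 mm wide, 22 to 31 mm from the axis facing each other across the axis, stand 7 mm above the face.
- mark (a point): White mark on the housing at the fixture's +y side, 40 mm from the axis (its like at -y). The slots drop over the dogs when within about 4 degrees of them, either way round; otherwise the flange rides on the dogs 7 mm too high. Pressing with 5 to 15 N is plenty; past 50 N is forcing.
- lever (a joint): Hold-down lever angle (rad): starts open at 0 to 0.25; 1.3 = at its stop with the finger over the flange. Grows as the lever turns clockwise seen from above. It stays where it is left and takes about 4 N at the knob. The finger passes 1.5 mm over the flange of a chuck that is home and is blocked by one that is not.
- lever_knob (a point): Middle of the lever's upright black knob, dia. 18 mm, 32 mm tall, 55 mm out from the pivot; it starts 145 mm above the table (knob from 128 to 160 mm).
- lever_pivot (a point): Point on the lever's upright hinge axis, at the height of the knob's middle, 46 mm from the spindle axis on the fixture's -x side; post and 21 mm hub reach 138 mm up. At 1.3 rad the knob points along the fixture's -x from here, at 0 it points 1.3 rad (74 degrees) further round towards the fixture's -y.
- wrench: Bystander: collet wrench with red handle lying flat near the front edge, 182 mm long. Origin: centre of the underside.
- bush_a: Bystander: turned flanged bush, dia. 45 x 30 mm. Origin: centre of the underside.
- bush_b: Bystander: turned flanged bush, dia. 45 x 30 mm. Origin: centre of the underside.
- insert_box_1: Bystander: small flat closed insert box, 62 x 88 x 23 mm. Origin: centre of the underside.
- hex_key_1: Bystander: hex key lying flat, 125 mm long. Origin: centre of the underside.

How it is judged:
By the outcome, as a careful person would: the job done as asked, in the order asked, and still so for the second after the job is handed in, with the robot touching nothing.
It also fails if it takes over 72 s, if anything falls off the work surface, if the arm or the gripper's body presses on something with over 40 N, if the wrist force passes 120 N, or if a joint passes its speed limit or range.

## Working session

There is one attempt and no reset: what is moved stays moved. The work goes in short steps, Python scripts to look and compute and a tool call to move; the robot and the scene stay as the last step left them, time stands still between calls to the robot, and variables do not carry over. Pictures are saved under pics/ and viewed, at most 10 in all, crops included, and the job is handed in when it is done.

Besides the shell and the picture viewer there is one more tool, called after "Emit:" as name(argument=value, ...), one argument or row to a line, values as JSON. move_arm: Moves the arm, as the interface text tells. Its arguments: {"type":"object","properties":{"plan":{"type":"array","items":{"type":"array","items":{"type":"number"}}},"force":{"type":"number"}},"required":["plan"]}

```bash
mkdir -p pics && cat > h.py <<'E'
import numpy as np, cv2
from plant import read_state, read_camera, close_job, tips_ahead
def cam(n):
    c=read_camera(n); c['K']=np.array([[c['fx'],0,c['cx']],[0,c['fy'],c['cy']],[0,0,1.]]); c['D']=np.array(c['distortion'],float)
    c['R']=cv2.Rodrigues(np.array(c['rvec'],float))[0]; c['t']=np.array(c['tvec'],float); return c
def rays(c,uv):
    p=cv2.undistortPoints(np.array(uv,float).reshape(-1,1,2),c['K'],c['D']).reshape(-1,2)
    return np.c_[p,np.ones(len(p))]
def on_plane(c,uv,z):
    d=rays(c,uv)@c['R']; o=-c['R'].T@c['t']; s=(z-o[2])/d[:,2]; return o+d*s[:,None]
def cloud(c):
    v,u=np.mgrid[0:480,0:640]; d=rays(c,np.c_[u.ravel(),v.ravel()]); z=c['z_map'].ravel()[:,None]
    P=(d*z-c['t'])@c['R']; P[z[:,0]<=0]=np.nan; return P.reshape(480,640,3)
def save(n,im): cv2.imwrite('pics/'+n,cv2.cvtColor(im,cv2.COLOR_RGB2BGR))
E
python3 - <<'E'
from h import *
for n in('top','scene'):
    c=cam(n); save(n+'0.png',c['frame']); print(n,-c['R'].T@c['t'],c['R'][2],c['fx'])
    P=cloud(c); np.savez('/tmp/%s0.npz'%n,P=P,f=c['frame'])
print(read_state(),tips_ahead)
E
```

```text
top [0.27765465 0.05221528 1.26213413] [ 0.17061305  0.00218907 -0.98533568] 572.7826389192095
scene [-0.33126715 -0.6253164   0.57608532] [ 0.69757694  0.59517196 -0.39894455] 601.3486417306246
{'t': 0.1, 'q': array([ 1.09057753e+00,  1.31057423e-01,  1.48916009e+00,  1.92365713e-05,
        1.52299368e+00, -8.53825923e-02]), 'dq': array([ 1.21620558e-03, -7.93613069e-04, -2.50845816e-05, -4.85000285e-04,
       -1.53755904e-03, -1.16134430e-03]), 'joint_torque': array([ 1.69766041e-03, -5.61340284e+01, -4.93094623e+01,  7.70320930e-02,
        2.90682324e-02, -8.80335932e-06]), 'tool_pos': array([0.23053204, 0.5534184 , 0.22871484]), 'orientation': array([-6.16095500e-01, -3.08010898e+00,  2.43261227e-03]), 'force': array([ 0.32420675, -0.50319482, -0.45494626]), 'wrist_torque': array([-0.03677732, -0.01009739, -0.02150573]), 'gripper_force': 0.0, 'opening': 0.09302831105935012} 0.011
```

View pics/top0.png

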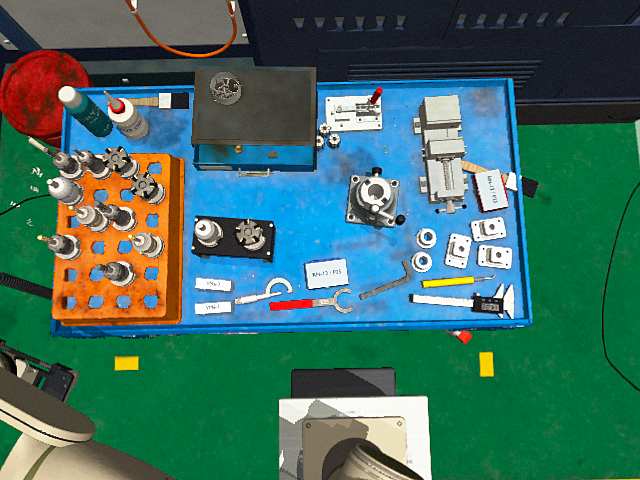

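View pics/scene0.png

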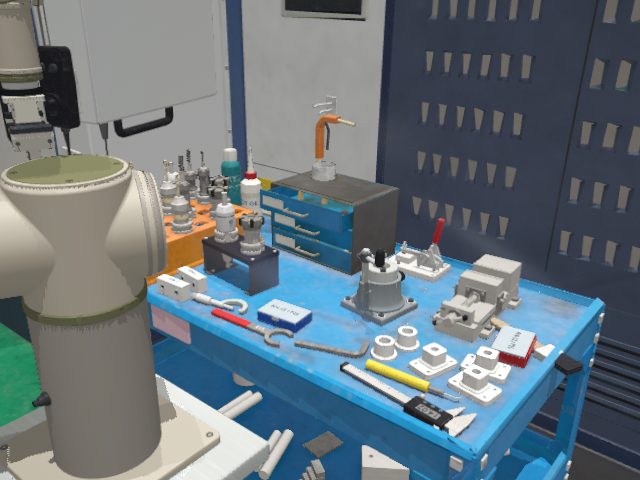

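The top view shows the stand near (233,237), with the chuck in the left place (208,232) and the arbor in the right place (250,236). The fixture is near (374,195), with the lever knob around (400,219). Next I'll measure both from the depth map and look at enlarged crops.

```bash
python3 - <<'E'
from h import *
d=np.load('/tmp/top0.npz'); P=d['P']; f=d['f']
s=np.load('/tmp/scene0.npz'); Q=s['P']; g=s['f']
a=cv2.resize(f[205:265,185:285],(400,240),interpolation=cv2.INTER_CUBIC)
b=cv2.resize(f[160:235,335:415],(400,375),interpolation=cv2.INTER_CUBIC)
e=cv2.resize(g[235:325,335:425],(400,400),interpolation=cv2.INTER_CUBIC)
m=np.zeros((600,800,3),np.uint8); m[:240,:400]=a; m[:375,400:]=b
e2=cv2.resize(g[190:290,195:295],(350,350),interpolation=cv2.INTER_CUBIC); m[250:600,:350]=e2
e3=cv2.resize(g[240:325,335:420],(220,220)); m[380:600,400:620]=e3
save('crops0.png',m)
print('cam table z', np.nanmedian(P[290:300,330:340,2]) , np.nanmedian(P[180:190,300:310,2]))
def box(P,x0,x1,y0,y1,z0,z1):
    k=(P[...,0]>x0)&(P[...,0]<x1)&(P[...,1]>y0)&(P[...,1]<y1)&(P[...,2]>z0)&(P[...,2]<z1); return P[k],np.argwhere(k)
for nm,uv in dict(chuckpin=(208,225),arb=(250,236),st=(233,250),spin=(376,190),fixc=(374,195),knob=(400,219)).items(): print(nm,P[uv[1],uv[0]].round(4))
# stand top plate: z 70..85
c=P[237,233]
pts,ij=box(P,P[237,233,0]-.15,P[237,233,0]+.15,P[237,233,1]-.15,P[237,233,1]+.15,.072,.086)
print(len(pts),cv2.minAreaRect(pts[:,:2].astype(np.float32)*1000))
c=P[195,374]
for z0,z1 in((.085,.1),(.1,.16)):
    pts,ij=box(P,c[0]-.1,c[0]+.1,c[1]-.1,c[1]+.1,z0,z1)
    print(z0,len(pts),pts.mean(0),cv2.minEnclosingCircle(pts[:,:2].astype(np.float32)*1000))
pts,ij=box(P,c[0]-.1,c[0]+.1,c[1]-.1,c[1]+.1,.006,.05)
print('base',len(pts),cv2.minAreaRect(pts[:,:2].astype(np.float32)*1000),np.histogram(pts[:,2],8))
E
```

```text
cam table z 0.00320250813731641 -0.0004292931648873293
chuckpin [0.5002 0.2789 0.1586]
arb [0.4771 0.1967 0.1549]
st [0.4615 0.2418 0.0812]
spin [ 0.5893 -0.0632  0.06  ]
fixc [ 0.5869 -0.0616  0.0257]
knob [ 0.5039 -0.0987  0.1591]
2587 ((489.7335205078125, 275.5827331542969), (233.7840118408203, 299.5028076171875), 89.99679565429688)
0.085 510 [ 0.57835532 -0.05899784  0.09207913] ((567.4716796875, -58.252376556396484), 42.29114532470703)
0.1 300 [ 0.52487572 -0.06646226  0.13314243] ((549.03515625, -72.93696594238281), 60.67008972167969)
base 1186 ((583.2442016601562, -62.40589904785156), (192.7716522216797, 196.95933532714844), 0.2692373991012573) (array([169, 469, 270, 128,  44,  29,  31,  46]), array([0.00601642, 0.01150228, 0.01698814, 0.022474  , 0.02795986,
       0.03344572, 0.03893158, 0.04441744, 0.0499033 ]))
```

View pics/crops0.png

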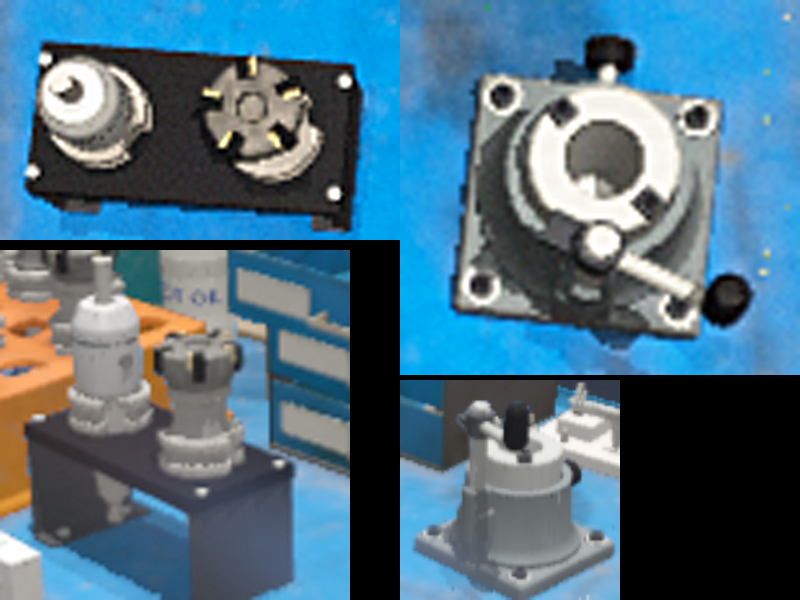

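The crops show these features, in full-image pixels of the top view:
- **Spindle:** centre about (375.6,191), with the dogs at about (367.4,181.4) and (384.6,200.4).
- **Lever:** hub about (374.6,208.6), knob about (400.4,219.8), so the lever is open.
- **Stand bolts:** (196.5,219.5), (271,225), (268,253) and (193,248).
- **Chuck:** pin about (201.5,228).

I'll turn these into points.

```bash
cat >> h.py <<'E'
def proj(c,X): return cv2.projectPoints(np.array(X,float).reshape(-1,1,3),np.array(c['rvec'],float),c['t'],c['K'],c['D'])[0].reshape(-1,2)
def tri(c1,u1,c2,u2):
    A=[];o=[]
    for c,u in((c1,u1),(c2,u2)):
        d=rays(c,[u])[0]@c['R']; d/=np.linalg.norm(d); A.append(np.eye(3)-np.outer(d,d)); o.append(-c['R'].T@c['t'])
    return np.linalg.solve(A[0]+A[1],A[0]@o[0]+A[1]@o[1])
E
python3 - <<'E'
from h import *
c=cam('top'); e=cam('scene'); f=c['frame']; g=e['frame']; r=lambda a:np.round(a,4).tolist()
b=on_plane(c,[(196.5,219.5),(271.2,225.2),(268.2,253.2),(193,248.2)],.081); print('bolts',r(b[:,:2]),'ctr',r(b.mean(0)))
y=(b[0]+b[3]-b[1]-b[2])[:2]; y/=np.linalg.norm(y); print('stand y',y,'chuck hole',r(b.mean(0)[:2]+.045*y))
print('pin top .187',r(on_plane(c,[(201.5,228)],.187)), 'tri', r(tri(c,(201.5,228),e,(195+103/3.5,190+6/3.5+ -0)))) 
# bright spindle face fit
lab=cv2.cvtColor(f,cv2.COLOR_RGB2GRAY)
print('spindle face', r(on_plane(c,[(375.6,191)],.092)))
D=on_plane(c,[(367.4,181.4),(384.6,200.4)],.099); print('dogs',r(D),'mid',r(D.mean(0)),'dist',np.linalg.norm(D[0]-D[1]),'ang',np.degrees(np.arctan2(*(D[0]-D[1])[[1,0]])))
# base bolt holes z~.014
cb=on_plane(c,[(355,179.2),(394.2,183.4),(390.6,221.6),(351.2,217)],.014); print('base',r(cb[:,:2]),'ctr',r(cb.mean(0)))
v=(cb[0]+cb[1]-cb[2]-cb[3]); print('fix x ang',np.degrees(np.arctan2(v[1],v[0])))
print('hub',r(on_plane(c,[(374.6,208.6)],.138)),'knob',r(on_plane(c,[(400.4,219)],.16)),
 'knob tri',r(tri(c,(400.4,219),e,(335+116*85/220,240+24*85/220))))
# depth-based: spindle face ring
P=cloud(c); P2=cloud(e)
k=np.abs(P[160:235,335:415,2]-.092)<.004; q=P[160:235,335:415][k]; 
for _ in range(3):
    A=np.c_[2*q[:,:2],np.ones(len(q))]; s=np.linalg.lstsq(A,(q[:,:2]**2).sum(1),rcond=None)[0]; 
print('face pts centroid',r(q.mean(0)),len(q), cv2.minEnclosingCircle(q[:,:2].astype(np.float32)*1000))
# chuck body top cloud
h=b.mean(0)[:2]+.045*y
for z in(.108,.12,.13,.14,.15,.16,.175):
  for n,X in(('t',P),('s',P2)):
    k=(np.abs(X[...,2]-z)<.004)&(np.hypot(X[...,0]-h[0],X[...,1]-h[1])<.04); q=X[k]
    if len(q)>5: print(z,n,len(q),r(q.mean(0)[:2]),'min',r(q[:,:2].min(0)),'max',r(q[:,:2].max(0)))
# obstacles
for x0,x1,y0,y1 in((h[0]-.1,h[0]+.1,h[1]+.05,h[1]+.25),(h[0]+.06,h[0]+.3,h[1]-.2,h[1]+.05),(h[0]-.04,h[0]+.04,h[1]-.13,h[1]-.06)):
  k=(P[...,0]>x0)&(P[...,0]<x1)&(P[...,1]>y0)&(P[...,1]<y1); q=P[k]; print('obst',r(np.nanpercentile(q[:,2],[50,99,100])), r(q[q[:,2]>.15].min(0)) if (q[:,2]>.15).any() else '')
# flange polar sample
hc=np.append(h,.103)
for R in(.0235,.0255):
  for n,cc,im in(('t',c,f),('s',e,g)):
    th=np.radians(np.arange(0,360,6)); X=np.c_[hc[0]+R*np.cos(th),hc[1]+R*np.sin(th),0*th+.103]; uv=proj(cc,X).astype(np.float32)
    val=cv2.remap(cv2.cvtColor(im,cv2.COLOR_RGB2GRAY),uv[:,0],uv[:,1],cv2.INTER_LINEAR).ravel(); print(R,n,' '.join(map(str,val)))
m=np.zeros((600,800,3),np.uint8)
m[:,:400]=cv2.resize(f[212:257,190:220],(400,600),interpolation=cv2.INTER_CUBIC)
m[:,400:]=cv2.resize(g[190:250,205:245],(400,600),interpolation=cv2.INTER_CUBIC)
save('chuck.png',m)
E
```

```text
bolts [[0.5282, 0.3193], [0.5125, 0.1618], [0.4532, 0.1683], [0.4671, 0.3256]] ctr [0.4902, 0.2438, 0.081]
stand y [0.09346239 0.99562281] chuck hole [0.4944, 0.2886]
pin top .187 [[0.4889, 0.2855, 0.187]] tri [0.4889, 0.2833, 0.1926]
spindle face [[0.5789, -0.0592, 0.092]]
dogs [[0.5982, -0.0421, 0.099], [0.5565, -0.0766, 0.099]] mid [0.5773, -0.0593, 0.099] dist 0.05404448255802619 ang 39.57989530600981
base [[0.6273, -0.0213], [0.6156, -0.1091], [0.5283, -0.0974], [0.5406, -0.0102]] ctr [0.578, -0.0595, 0.014]
fix x ang -7.446643289032458
hub [[0.5307, -0.0515, 0.138]] knob [[0.5037, -0.0993, 0.16]] knob tri [0.5035, -0.0993, 0.1618]
face pts centroid [0.5789, -0.0589, 0.0916] 418 ((568.6575927734375, -55.59419631958008), 42.18968200683594)
0.108 t 21 [0.4874, 0.2792] min [0.4713, 0.2651] max [0.5104, 0.3103]
0.108 s 72 [0.4864, 0.2805] min [0.4696, 0.2648] max [0.5198, 0.3098]
0.12 t 19 [0.4832, 0.2764] min [0.4744, 0.2676] max [0.5082, 0.2942]
0.12 s 73 [0.4861, 0.2795] min [0.4742, 0.2672] max [0.5099, 0.3042]
0.13 t 18 [0.4853, 0.2765] min [0.4747, 0.2669] max [0.507, 0.2999]

[... 990 characters left out ...]
55 155 155 154 152 149 146 144 140 136 133 134 140 171 195 201 201 195 182 174 167 163 163 161 161 165 164 167 163 136 132 135 141 129 129 136 151 150 153 159 160 163 168 174 183 195 201 205 210 211 205 181 158
0.0255 t 181 186 232 251 251 252 226 247 247 250 227 228 254 251 210 170 147 112 70 101 169 144 126 116 128 112 122 103 99 128 145 129 94 131 128 125 155 31 24 27 31 32 111 116 105 109 104 155 171 133 151 146 157 153 183 158 177 177 132 152
0.0255 s 155 141 143 142 135 142 153 156 156 155 154 152 148 146 142 137 134 135 140 169 180 178 171 166 162 158 155 148 144 145 147 144 149 154 155 155 135 133 135 142 129 127 131 145 142 144 147 144 144 149 146 140 134 135 143 163 184 196 201 177
```

View pics/chuck.png

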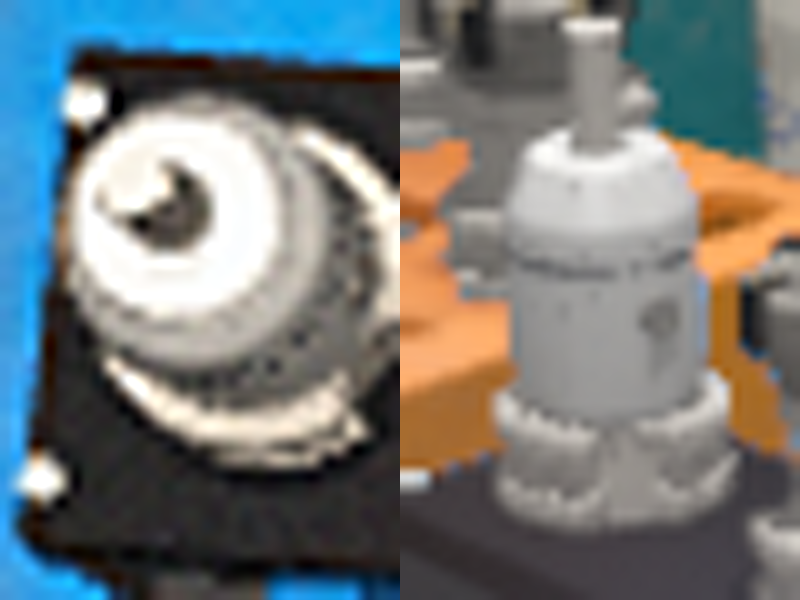

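The close crop shows the chuck's front slot facing the scene camera at about (620,470) in the crop, so the slot line is near 54°/234° in world. The dogs lie at about 40°, so the needed turn is about −14°. The sizes agree: the dogs are 54 mm apart, the knob is 54 mm from the pivot, and the lever reads about 0.16 rad. Before the first move I'll check clearance at the grip.

```bash
cat >> h.py <<'E'
def pose():
    s=read_state(); R=cv2.Rodrigues(np.array(s['orientation'],float))[0]; return np.array(s['tool_pos']),R,s
def go(x,y,z,th):
    "units: turn about tool z first, then shift in the turned (upright) tool frame"
    p,R,s=pose(); t0=np.degrees(np.arctan2(R[1,1],R[0,1])); dt=(th-t0+90)%180-90
    a=np.radians(t0+dt); ex=np.array([-np.sin(a),np.cos(a),0]); ey=np.array([np.cos(a),np.sin(a),0]); d=np.array([x,y,z])-p
    tilt=np.degrees(R[:2,2]); print('th %.2f turn_z units %.3f  shift units x %.3f y %.3f z %.3f'%(t0,-dt/6,d@ex/.025,d@ey/.025,-d[2]/.025),'tilt',tilt.round(2),'t %.2f'%s['t'],'pos',p.round(4))
E
python3 - <<'E'
from h import *
for n in('top','scene'):
    P=np.load('/tmp/%s0.npz'%n)['P'].reshape(-1,3); P=P[P[:,2]>.185]
    d=P[:,:2]-[.4945,.2885]; k=(np.hypot(*d.T)<.2)&(np.hypot(*d.T)>.03)
    cells={}
    for q in P[k]: kk=(round(q[0]/.03),round(q[1]/.03)); cells[kk]=max(cells.get(kk,0),q[2])
    print(n,{(round(a*.03,2),round(b*.03,2)):round(float(v),3) for (a,b),v in sorted(cells.items())})
go(.4945,.2885,.42,50)
E
```

```text
top {(0.42, 0.48): 0.211, (0.48, 0.42): 0.21, (0.54, 0.48): 0.232}
scene {(0.48, 0.42): 0.21, (0.51, 0.48): 0.227, (0.54, 0.48): 0.231}
th 67.38 turn_z units 2.897  shift units x -14.902 y -1.336 z -7.641 tilt [-0.03 -0.06] t 0.20 pos [0.2306 0.5535 0.229 ]
```

Emit:
move_arm(
  plan=[
    [0,0,0,0,0,-1,93],
    [0,0,0,0,0,-1,93],
    [0,0,0,0,0,-1,93],
    [0,0,0,0,0,-1,93],
    [0,0,0,0,0,-1,93],
    [0,0,0,0,0,-1,93],
    [0,0,0,0,0,-1,93],
    [0,0,0,0,0,-0.6,93],
    [0,0,0,0,0,0,93],
    [0,0,0,0,0,0,93],
  ],
)

```text
t: 1.2
tool_pos: [0.2308, 0.5539, 0.419]
orientation: [-0.616, -3.08, 0.0]
force: [0.4, 0.6, -0.7]
opening: 0.0929
gripper_force: 0.0
```

Emit:
move_arm(
  plan=[
    [0,0,1,0,0,0,93],
    [0,0,1,0,0,0,93],
    [0,0,0.9,0,0,0,93],
    [0,0,0,-1,-0.1,0,93],
    [0,0,0,-1,-0.1,0,93],
    [0,0,0,-1,-0.1,0,93],
    [0,0,0,-1,-0.1,0,93],
    [0,0,0,-1,-0.1,0,93],
    [0,0,0,-1,-0.1,0,93],
    [0,0,0,-1,-0.1,0,93],
  ],
)

```text
t: 2.2
tool_pos: [0.3538, 0.4268, 0.4175]
orientation: [-1.075, -2.951, 0.004]
force: [-0.5, 0.1, -0.4]
opening: 0.0931
gripper_force: 0.0
```

Emit:
move_arm(
  plan=[
    [0,0,0,-1,-0.1,0,93],
    [0,0,0,-1,-0.1,0,93],
    [0,0,0,-1,-0.1,0,93],
    [0,0,0,-1,-0.1,0,93],
    [0,0,0,-1,-0.1,0,93],
    [0,0,0,-1,-0.1,0,93],
    [0,0,0,-1,0,0,93],
    [0,0,0,-0.9,0,0,93],
    [0,0,0,0,0,0,93],
    [0,0,0,0,0,0,93],
  ],
)

```text
t: 3.2
tool_pos: [0.4948, 0.2892, 0.4179]
orientation: [-1.076, -2.949, 0.003]
force: [-0.0, -0.7, -0.6]
opening: 0.0932
gripper_force: 0.0
```

```bash
python3 -c "
from h import *
go(.4945,.2885,.127,50)"
```

```text
th 49.92 turn_z units -0.013  shift units x -0.008 y -0.030 z 11.636 tilt [-0.15 -0.05] t 3.20 pos [0.4948 0.2892 0.4179]
```

Emit:
move_arm(
  plan=[
    [0,0,0,0,0,1,93],
    [0,0,0,0,0,1,93],
    [0,0,0,0,0,1,93],
    [0,0,0,0,0,1,93],
    [0,0,0,0,0,1,93],
    [0,0,0,0,0,1,93],
    [0,0,0,0,0,1,93],
    [0,0,0,0,0,1,93],
    [0,0,0,0,0,1,85],
    [0,0,0,0,0,0.9,75],
  ],
)

```text
t: 4.2
tool_pos: [0.4935, 0.2902, 0.1703]
orientation: [-1.073, -2.952, 0.001]
force: [0.8, 0.3, 0.6]
opening: 0.0816
gripper_force: 0.0
```

Emit:
move_arm(
  plan=[
    [0,0,0,0,0,0.7,65],
    [0,0,0,0,0,0.7,55],
    [0,0,0,0,0,0.3,52],
    [0,0,0,0,0,0,50],
    [0,0,0,0,0,0,48],
    [0,0,0,0,0,0,46],
    [0,0,0,0,0,0,44],
    [0,0,0,0,0,0,42],
    [0,0,0,0,0,0,40],
    [0,0,0,0,0,0,38],
  ],
  force=15,
)

```text
t: 5.2
tool_pos: [0.496, 0.2901, 0.1307]
orientation: [1.075, 2.951, 0.003]
force: [1.6, 2.6, 4.6]
opening: 0.0419
gripper_force: 15.0
```

```bash
python3 -c "
from h import *
go(.4945,.2885,.127,50);s=read_state();print(s['force'],s['wrist_torque'],s['opening'],s['gripper_force'])"
```

```text
th 49.98 turn_z units -0.004  shift units x 0.006 y -0.086 z 0.147 tilt [0.12 0.08] t 5.20 pos [0.496  0.2901 0.1307]
[1.64157691 2.55203029 4.60429277] [ 0.55099903 -0.34676156  0.00605214] 0.041869702796156406 15.001367145159747
```

Emit:
move_arm(
  plan=[
    [0,0,0,0,0,0,36],
    [0,0,0,0,0,0,36],
    [0,0,0,0,0,-0.2,36],
    [0,0,0,0,0,-0.4,36],
    [0,0,0,0,0,-0.6,36],
    [0,0,0,0,0,-0.8,36],
    [0,0,0,0,0,-0.8,36],
    [0,0,0,0,0,-0.8,36],
    [0,0,0,0,0,-0.8,36],
    [0,0,0,0,0,-0.8,36],
  ],
  force=40,
)

```text
t: 6.2
tool_pos: [0.4947, 0.2891, 0.2611]
orientation: [-1.075, -2.952, 0.001]
force: [1.0, 0.2, -5.2]
opening: 0.0414
gripper_force: 40.0
```

Emit:
move_arm(
  plan=[
    [0,0,0,0,0,-0.8,36],
    [0,0,0,0,0,-0.6,36],
    [0,0,0,0,0,-0.3,36],
    [0,0,0,0,0,0,36],
    [0,0,0,0,0,0,36],
    [0,0,0,0,0,0,36],
    [0,0,0,0,0,0,36],
    [0,0,0,0,0,0,36],
    [0,0,0,0,0,0,36],
    [0,0,0,0,0,0,36],
  ],
)

```text
t: 7.2
tool_pos: [0.4951, 0.2894, 0.302]
orientation: [-1.075, -2.952, 0.0]
force: [-0.7, 0.2, -5.2]
opening: 0.0415
gripper_force: 40.0
```

```bash
python3 - <<'E'
from h import *
s=read_state();print(s['force'],s['wrist_torque'],s['opening'],s['gripper_force'])
go(.5783,-.0593,.300,38)
c=cam('top');e=cam('scene'); p,_,_=pose(); u=proj(c,[p])[0].astype(int); v=proj(e,[p])[0].astype(int); print(u,v)
m=np.zeros((600,800,3),np.uint8)
def crop(im,u,w,h): 
    x=max(0,u[0]-w//2);y=max(0,u[1]-h//2); return im[y:y+h,x:x+w],(x,y)
a,o1=crop(c['frame'],u,80,120); b,o2=crop(e['frame'],v+[0,10],80,120); print(o1,o2)
m[:,:400]=cv2.resize(a,(400,600),interpolation=cv2.INTER_CUBIC); m[:,400:]=cv2.resize(b,(400,600),interpolation=cv2.INTER_CUBIC); save('lift.png',m)
np.savez('/tmp/lift.npz',P=cloud(c),Q=cloud(e))
E
```

```text
[-0.68387896  0.21285688 -5.16176854] [-0.00105277  0.0662644  -0.02440487] 0.0414572108684559 39.997907102806494
th 49.98 turn_z units 1.997  shift units x -13.042 y -5.965 z 0.080 tilt [-0.01 -0.01] t 7.20 pos [0.4951 0.2894 0.302 ]
[184 211] [221 138]
(np.int64(144), np.int64(151)) (np.int64(181), np.int64(88))
```

View pics/lift.png

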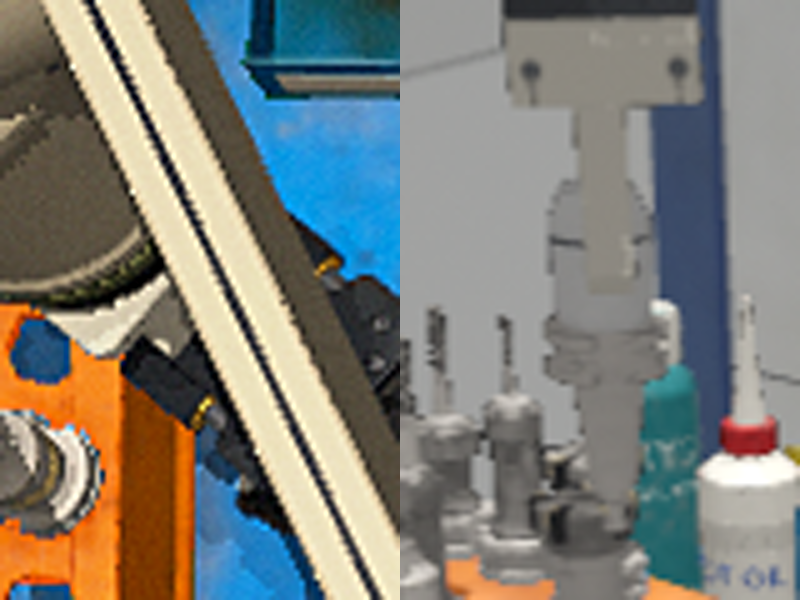

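Emit:
move_arm(
  plan=[
    [0,0,0.5,0,0,0,36],
    [0,0,0.5,0,0,0,36],
    [0,0,0.5,0,0,0,36],
    [0,0,0.5,0,0,0,36],
    [0,0,0,-0.5,-0.23,0,36],
    [0,0,0,-0.8,-0.37,0,36],
    [0,0,0,-1,-0.46,0,36],
    [0,0,0,-1,-0.46,0,36],
    [0,0,0,-1,-0.46,0,36],
    [0,0,0,-1,-0.46,0,36],
  ],
)

```text
t: 8.3
tool_pos: [0.5288, 0.1456, 0.3023]
orientation: [1.376, 2.824, -0.0]
force: [-0.1, -0.4, -6.3]
opening: 0.0417
gripper_force: 40.0
```

Emit:
move_arm(
  plan=[
    [0,0,0,-1,-0.46,0,36],
    [0,0,0,-1,-0.46,0,36],
    [0,0,0,-1,-0.46,0,36],
    [0,0,0,-1,-0.46,0,36],
    [0,0,0,-1,-0.46,0,36],
    [0,0,0,-1,-0.46,0,36],
    [0,0,0,-1,-0.46,0,36],
    [0,0,0,-0.6,-0.3,0,36],
    [0,0,0,-0.2,-0.1,0,36],
    [0,0,0,0,0,0,36],
  ],
)

```text
t: 9.3
tool_pos: [0.5771, -0.0624, 0.302]
orientation: [-1.379, -2.822, -0.0]
force: [-0.1, 1.0, -5.3]
opening: 0.0413
gripper_force: 40.0
```

```bash
python3 - <<'E'
from h import *
go(.5783,-.0593,.265,38)
s=read_state();print(s['force'],s['wrist_torque'])
c=cam('top');e=cam('scene'); p,_,_=pose(); v=proj(e,[p])[0]
for dz in(0,-.0177,-.03,-.04,-.06,-.08,-.09,-.1):print(dz,proj(e,[p+[0,0,dz]])[0].round(2),end=' ')
for z in(.092,.099): print('seat',proj(e,[[.5783,-.0593,z]])[0])
u=v.astype(int); x,y=u[0]-40,u[1]-25; print('crop',x,y)
m=cv2.resize(e['frame'][y:y+100,x:x+80],(480,600),interpolation=cv2.INTER_CUBIC); save('over.png',m)
E
```

```text
th 37.94 turn_z units -0.010  shift units x 0.069 y 0.113 z 1.481 tilt [-0.02  0.02] t 9.30 pos [ 0.5771 -0.0624  0.302 ]
[-0.05639536  0.997248   -5.2962346 ] [-0.02724241  0.05911714 -0.0049527 ]
0 [388.92 159.41] -0.0177 [388.31 169.07] -0.03 [387.89 175.71] -0.04 [387.56 181.05] -0.06 [386.9  191.63] -0.08 [386.26 202.04] -0.09 [385.94 207.19] -0.1 [385.62 212.3 ] seat [381.90800143 265.76612913]
seat [382.1055421  262.46612098]
crop 348 134
```

View pics/over.png

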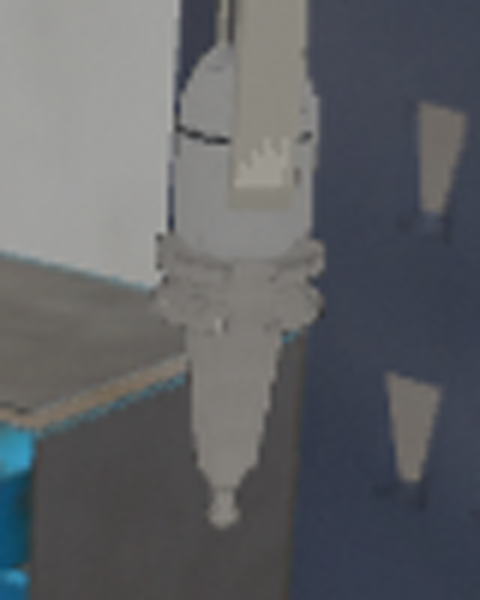

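The image shows the chuck upright, with its body centred at crop x≈244 and stud tip at crop (222,520), which is (385,220.7) in the full frame. That matches the projected tool axis within 0.3 px, so I'll lower it.

Emit:
move_arm(
  plan=[
    [0,0,0,0.07,0.11,0,36],
    [0,0,0,0,0,0.4,36],
    [0,0,0,0,0,0.6,36],
    [0,0,0,0,0,0.7,36],
    [0,0,0,0,0,0.7,36],
    [0,0,0,0,0,0.7,36],
    [0,0,0,0,0,0.6,36],
    [0,0,0,0,0,0.3,36],
    [0,0,0,0,0,0,36],
    [0,0,0,0,0,0,36],
  ],
)

```text
t: 10.4
tool_pos: [0.5786, -0.0589, 0.2026]
orientation: [1.377, 2.823, 0.0]
force: [0.5, 0.1, -5.0]
opening: 0.0414
gripper_force: 40.0
```

Emit:
move_arm(
  plan=[
    [0,0,0,0,0,0.2,36],
    [0,0,0,0,0,0.2,36],
    [0,0,0,0,0,0.2,36],
    [0,0,0,0,0,0.2,36],
    [0,0,0,0,0,0.2,36],
    [0,0,0,0,0,0.2,36],
    [0,0,0,0,0,0.2,36],
    [0,0,0,0,0,0,36],
    [0,0,0,0,0,0,36],
    [0,0,0,0,0,0,36],
  ],
)

```text
t: 11.4
tool_pos: [0.5786, -0.0589, 0.1675]
orientation: [1.377, 2.823, 0.0]
force: [1.0, -0.2, -4.8]
opening: 0.0414
gripper_force: 40.0
```

```bash
python3 -c "
from h import *
go(.5783,-.0593,.1497,38);s=read_state();print(s['force'],s['wrist_torque'])"
```

```text
th 37.98 turn_z units -0.003  shift units x -0.006 y -0.018 z 0.713 tilt [ 0.03 -0.01] t 11.40 pos [ 0.5786 -0.0589  0.1675]
[ 0.95760062 -0.16766769 -4.77657353] [-0.03198636  0.0533085   0.02381026]
```

Emit:
move_arm(
  plan=[
    [0,0,0,0,0,0.1,36],
    [0,0,0,0,0,0.1,36],
    [0,0,0,0,0,0.1,36],
    [0,0,0,0,0,0.1,36],
    [0,0,0,0,0,0.08,36],
    [0,0,0,0,0,0.04,36],
    [0,0,0,0,0,0,36],
    [0,0,0,0,0,0,36],
    [0,0,0,0,0,0,36],
    [0,0,0,0,0,0,36],
  ],
)

```text
t: 12.4
tool_pos: [0.5784, -0.0589, 0.1543]
orientation: [1.378, 2.823, 0.0]
force: [0.5, -0.2, -6.7]
opening: 0.0415
gripper_force: 40.0
```

Emit:
move_arm(
  plan=[
    [0,0,0,0,0,0.03,36],
    [0,0,0,0,0,0.03,36],
    [0,0,0,0,0,0.03,36],
    [0,0,0,0,0,0.03,36],
    [0,0,0,0,0,0.03,36],
    [0,0,0,0,0,0.02,36],
    [0,0,0,0,0,0,36],
    [0,0,0,0,0,0,36],
    [0,0,0,0,0,0,36],
    [0,0,0,0,0,0,36],
  ],
)

```text
t: 13.4
tool_pos: [0.5784, -0.0589, 0.1499]
orientation: [1.378, 2.823, 0.0]
force: [0.7, -0.4, -6.0]
opening: 0.0414
gripper_force: 40.0
```

```bash
python3 -c "
from h import *
go(.5783,-.0593,.1497,38);s=read_state();print(s['force'],s['wrist_torque'])"
```

```text
th 37.98 turn_z units -0.003  shift units x -0.011 y -0.013 z 0.009 tilt [ 0.01 -0.  ] t 13.40 pos [ 0.5784 -0.0589  0.1499]
[ 0.67952123 -0.37403165 -6.04928525] [-0.01475746  0.03242135 -0.01430538]
```

Emit:
move_arm(
  plan=[
    [0,0,0,0,0,0.02,36],
    [0,0,0,0,0,0.02,36],
    [0,0,0,0,0,0.02,36],
    [0,0,0,0,0,0.01,36],
    [0,0,0,0,0,0.01,36],
    [0,0,0,0,0,0,36],
    [0,0,0,0,0,0,36],
    [0,0,0,0,0,0,36],
    [0,0,0,0,0,0,36],
    [0,0,0,0,0,0,36],
  ],
)

```text
t: 14.4
tool_pos: [0.5783, -0.0589, 0.1479]
orientation: [1.378, 2.823, -0.0]
force: [-1.1, 0.2, -4.8]
opening: 0.0415
gripper_force: 40.0
```

Emit:
move_arm(
  plan=[
    [0,0,0,0,0,0.02,36],
    [0,0,0,0,0,0.02,36],
    [0,0,0,0,0,0.02,36],
    [0,0,0,0,0,0.01,36],
    [0,0,0,0,0,0.01,36],
    [0,0,0,0,0,0,36],
    [0,0,0,0,0,0,36],
    [0,0,0,0,0,0,36],
    [0,0,0,0,0,0,36],
    [0,0,0,0,0,0,36],
  ],
)

```text
t: 15.4
tool_pos: [0.5783, -0.0589, 0.1459]
orientation: [1.378, 2.823, 0.0]
force: [0.2, 0.3, -6.4]
opening: 0.041
gripper_force: 40.0
```

Emit:
move_arm(
  plan=[
    [0,0,0,0,0,0.02,36],
    [0,0,0,0,0,0.02,36],
    [0,0,0,0,0,0.02,36],
    [0,0,0,0,0,0.01,36],
    [0,0,0,0,0,0.01,36],
    [0,0,0,0,0,0,36],
    [0,0,0,0,0,0,36],
    [0,0,0,0,0,0,36],
    [0,0,0,0,0,0,36],
    [0,0,0,0,0,0,36],
  ],
)

```text
t: 16.4
tool_pos: [0.5784, -0.0588, 0.1439]
orientation: [1.378, 2.823, 0.0]
force: [-0.1, -0.4, -5.4]
opening: 0.0415
gripper_force: 40.0
```

```bash
python3 - <<'E'
from h import *
s=read_state();print(s['force'],s['wrist_torque'],s['tool_pos'])
e=cam('scene'); c=cam('top')
m=np.zeros((600,800,3),np.uint8)
m[:,:]=cv2.resize(e['frame'][205:295,325:445],(800,600),interpolation=cv2.INTER_CUBIC); save('seat1.png',m)
E
```

```text
[-0.07486396 -0.43747918 -5.41182532] [-0.06989448 -0.02578964  0.03625437] [ 0.57837201 -0.05884169  0.14392045]
```

View pics/seat1.png

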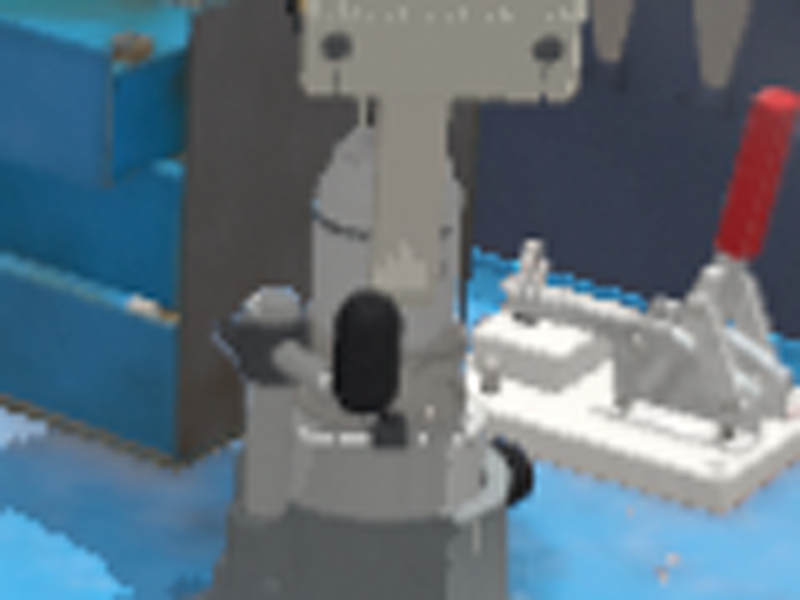

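The dark dog shows at crop (388,430) directly below the flange, and there is still a thin bright gap above the spindle face. There is no contact force yet, so I'll keep lowering gently.

Emit:
move_arm(
  plan=[
    [0,0,0,0,0,0.02,36],
    [0,0,0,0,0,0.02,36],
    [0,0,0,0,0,0.02,36],
    [0,0,0,0,0,0,36],
    [0,0,0,0,0,0,36],
    [0,0,0,0,0,0,36],
    [0,0,0,0,0,0,36],
    [0,0,0,0,0,0,36],
    [0,0,0,0,0,0,36],
    [0,0,0,0,0,0,36],
  ],
)

```text
t: 17.5
tool_pos: [0.5784, -0.0589, 0.1427]
orientation: [1.378, 2.823, 0.0]
force: [-2.9, 1.4, 1.5]
opening: 0.0416
gripper_force: 40.0
```

Emit:
move_arm(
  plan=[
    [0,0,0,0,0,0.01,36],
    [0,0,0,0,0,0,36],
    [0,0,0,0,0,0,36],
    [0,0,0,0,0,0,36],
    [0,0,0,0,0,0,36],
    [0,0,0.1,0,0,0,36],
    [0,0,0.1,0,0,0,36],
    [0,0,0.1,0,0,0,36],
    [0,0,0,0,0,0,36],
    [0,0,0,0,0,0,36],
  ],
)

```text
t: 18.5
tool_pos: [0.579, -0.059, 0.1426]
orientation: [1.421, 2.8, 0.001]
force: [0.2, -0.1, 4.9]
opening: 0.0414
gripper_force: 40.0
```

```bash
python3 -c "
from h import *
go(.5783,-.0593,.1427,38);s=read_state();print(s['force'],s['wrist_torque'])"
```

```text
th 36.18 turn_z units -0.304  shift units x 0.009 y -0.028 z -0.003 tilt [ 0.09 -0.02] t 18.50 pos [ 0.579  -0.059   0.1426]
[ 0.15345986 -0.06261052  4.92748339] [-0.12199025  0.05687121 -0.03575611]
```

Emit:
move_arm(
  plan=[
    [0,0,0.1,0,0,0,36],
    [0,0,0.1,0,0,0,36],
    [0,0,0.1,0,0,0,36],
    [0,0,0.1,0,0,0,36],
    [0,0,0,0,0,0,36],
    [0,0,0,0,0,0,36],
    [0,0,0,0,0,0,36],
    [0,0,0,0,0,0,36],
    [0,0,0,0,0,0,36],
    [0,0,0,0,0,0,36],
  ],
)

```text
t: 19.5
tool_pos: [0.5789, -0.0592, 0.1426]
orientation: [1.48, 2.77, 0.0]
force: [-0.3, -1.4, 4.8]
opening: 0.0417
gripper_force: 40.0
```

```bash
python3 -c "
from h import *
go(.5783,-.0593,.1427,38);s=read_state();print(s['force'],s['wrist_torque'])"
```

```text
th 33.77 turn_z units -0.704  shift units x 0.014 y -0.022 z -0.003 tilt [ 0.08 -0.04] t 19.50 pos [ 0.5789 -0.0592  0.1426]
[-0.30720472 -1.43504631  4.78346236] [-0.29596405  0.07783764 -0.0053119 ]
```

```bash
python3 - <<'E'
from h import *
e=cam('scene'); Q=cloud(e)
def prof(Q,x,y,z0,z1,nm):
    o=np.array([-.331,-.625]); d=np.hypot(Q[...,0]-x,Q[...,1]-y); w=np.array([x,y])-o; w/=np.linalg.norm(w); lat=(Q[...,0]-x)*-w[1]+(Q[...,1]-y)*w[0]
    print(nm)
    for z in np.arange(z0,z1,.003):
        k=(d<.045)&(np.abs(Q[...,2]-z)<.002); 
        if k.sum(): print('%.3f n%d lat %.1f..%.1f  r %s'%(z,k.sum(),lat[k].min()*1e3,lat[k].max()*1e3,(np.percentile(d[k],[10,50,90])*1e3).round(0)))
prof(Q,.5788,-.059,.088,.18,'now')
prof(np.load('/tmp/lift.npz')['Q'],.4951,.2894,.24,.29,'lift')
E
```

```text
now
0.088 n62 lat -29.1..25.1  r [27. 30. 33.]
0.091 n76 lat -28.8..25.1  r [25. 29. 31.]
0.094 n102 lat -28.8..27.2  r [23. 27. 31.]
0.097 n50 lat -22.9..25.5  r [22. 24. 30.]
0.100 n59 lat -24.4..25.6  r [20. 25. 29.]
0.103 n38 lat -22.6..25.6  r [17. 21. 26.]
0.106 n9 lat -16.6..-5.5  r [17. 18. 20.]
0.109 n10 lat -23.8..26.0  r [19. 23. 26.]
0.112 n22 lat -23.8..-5.1  r [20. 23. 25.]
0.115 n57 lat -23.6..22.7  r [17. 21. 24.]
0.118 n18 lat -23.5..16.1  r [16. 18. 21.]
0.121 n16 lat -19.3..20.2  r [17. 19. 21.]
0.124 n21 lat -19.3..20.5  r [18. 20. 21.]
0.127 n25 lat -19.1..24.9  r [19. 20. 23.]
0.130 n31 lat -18.8..24.9  r [19. 21. 44.]
0.133 n31 lat -18.7..27.0  r [18. 21. 42.]
0.136 n34 lat -18.6..27.1  r [19. 22. 43.]
0.139 n40 lat -18.4..33.1  r [19. 21. 41.]
0.142 n39 lat -19.8..29.4  r [18. 22. 33.]
0.145 n38 lat -19.8..21.5  r [19. 21. 35.]
0.148 n45 lat -19.6..21.8  r [19. 23. 35.]
0.151 n46 lat -19.5..22.0  r [19. 22. 35.]
0.154 n41 lat -19.3..19.9  r [19. 21. 36.]
0.157 n42 lat -19.1..20.2  r [19. 21. 36.]
0.160 n53 lat -18.9..20.4  r [18. 21. 36.]
0.163 n39 lat -16.9..
[... 271 characters left out ...]
10. 13. 16.]
0.243 n26 lat -13.1..13.7  r [10. 13. 15.]
0.246 n29 lat -13.2..13.5  r [10. 14. 16.]
0.249 n25 lat -13.3..13.3  r [10. 13. 17.]
0.252 n13 lat -11.2..11.2  r [12. 14. 17.]
0.255 n37 lat -23.9..25.1  r [17. 23. 26.]
0.258 n46 lat -24.3..25.1  r [19. 24. 26.]
0.261 n63 lat -24.5..25.0  r [19. 23. 25.]
0.264 n43 lat -20.4..20.7  r [17. 20. 23.]
0.267 n29 lat -18.2..22.3  r [18. 21. 23.]
0.270 n43 lat -24.6..24.2  r [18. 24. 26.]
0.273 n73 lat -24.7..24.2  r [17. 23. 25.]
0.276 n64 lat -24.8..24.1  r [16. 20. 25.]
0.279 n32 lat -19.1..19.6  r [17. 19. 21.]
0.282 n38 lat -19.1..19.6  r [17. 20. 22.]
0.285 n42 lat -19.2..19.4  r [18. 20. 22.]
0.288 n40 lat -19.3..19.2  r [17. 20. 23.]
```

```bash
python3 - <<'E'
from h import *
Q0=np.load('/tmp/scene0.npz')['P']; QL=np.load('/tmp/lift.npz')['Q']; e=cam('scene'); QN=cloud(e)
def fit(Q,x,y,zg):
    # body-edge: cone start. fit r(z)= on cone (136->147) using points on chuck in front of axis, robust radius
    d=np.hypot(Q[...,0]-x,Q[...,1]-y); o=[]
    for z in np.arange(zg-.012,zg+.014,.002):
        k=(d<.024)&(np.abs(Q[...,2]-z)<.0015); o.append('%.3f:%.1f'%(z-zg,np.percentile(d[k],60)*1e3 if k.sum()>4 else -1))
    print(' '.join(o))
fit(Q0,.4945,.2885,.013+.142)
fit(QL,.4951,.2894,.302-.115+.142)
fit(QN,.5788,-.059,.025+.142)
k=np.zeros((480,640),bool)
for nm,Q in(('0',Q0),('now',QN)):
    d=np.hypot(Q[...,0]-.5783,Q[...,1]+.0593); q=Q[(d>.027)&(d<.031)&(abs(Q[...,2]-.092)<.006)]; print(nm,len(q),np.percentile(q[:,2],[50,90]).round(4))
    q=Q[(d<.029)&(Q[...,2]>.09)&(Q[...,2]<.12)]; 
    if nm=='now': h=np.histogram(q[:,2],np.arange(.09,.121,.001)); print(h[0])
d=np.hypot(Q0[...,0]-.4945,Q0[...,1]-.2885); q=Q0[(d<.029)&(Q0[...,2]>.078)&(Q0[...,2]<.108)]; print(np.histogram(q[:,2],np.arange(.078,.109,.001))[0])
d=np.hypot(QL[...,0]-.4951,QL[...,1]-.2894); q=QL[(d<.029)&(QL[...,2]>.252)&(QL[...,2]<.282)]; print(np.histogram(q[:,2],np.arange(.252,.283,.001))[0])
m=np.zeros((600,800,3),np.uint8)
m[:,:]=cv2.resize(e['frame'][235:280,355:415],(800,600),interpolation=cv2.INTER_CUBIC); save('seat2.png',m)
E
```

```text
-0.012:18.2 -0.010:18.4 -0.008:19.0 -0.006:18.1 -0.004:16.8 -0.002:15.8 0.000:15.0 0.002:15.5 0.004:14.2 0.006:12.6 0.008:10.9 0.010:4.9 0.012:3.7 0.014:3.8
-0.012:21.1 -0.010:21.0 -0.008:19.9 -0.006:19.0 -0.004:18.5 -0.002:17.8 0.000:16.7 0.002:15.9 0.004:14.5 0.006:-1.0 0.008:-1.0 0.010:-1.0 0.012:-1.0 0.014:-1.0
-0.012:20.1 -0.010:20.3 -0.008:20.3 -0.006:20.0 -0.004:18.4 -0.002:17.5 0.000:16.2 0.002:15.8 0.004:15.8 0.006:14.5 0.008:13.2 0.010:-1.0 0.012:-1.0 0.014:-1.0
0 121 [0.0914 0.0942]
now 105 [0.0912 0.0944]
[ 7 11 21 19 15 11 11 12 10 13 13 14 10  8  4  3  2  1  1  3  5  5  5  8
 15 25 12  3  4  2]
[ 0  4 18 23 15 13  7 14 11 10 17 13 19 15  5 11  6  4  2  7  8 11 10 11
 17 34 14  5  6  5]
[ 1  2 12 12 11 10 13 12 21 15 15 14  5  9  6  8  6 11 12 13 10 17 32 18
  5  9  6  8  9 11]
```

View pics/seat2.png

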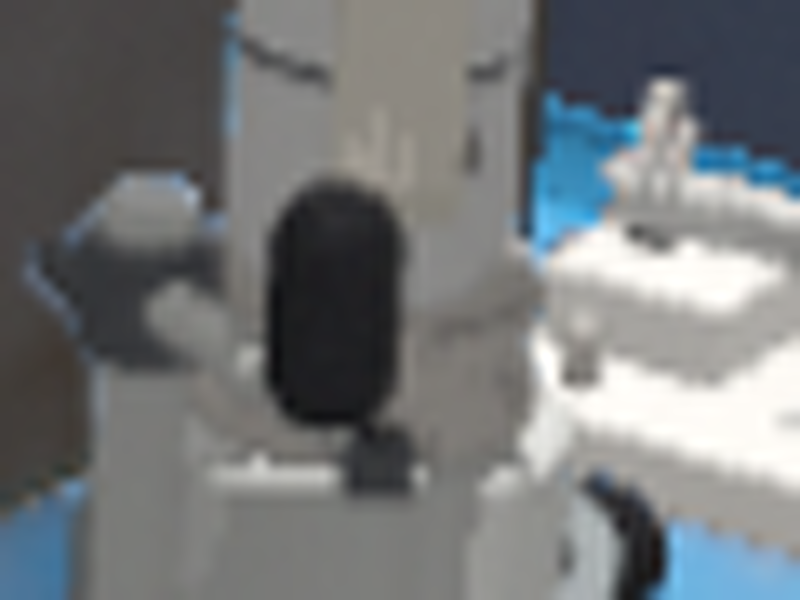

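The flange-top peak in depth is at 0.1155 m (0.115 is home, 0.122 would be riding on the dogs). The tool-to-chuck offset from the lift agrees, giving an origin at about 0.025 m. The free ±4° turn matches the slot play, so the slots are over the dogs and the chuck is home. The picture agrees, with the dog at crop (378,460) reaching up into the flange. I'll centre it, relax the pressure, release and lift off.

Emit:
move_arm(
  plan=[
    [0,0,-0.2,0,0,0,36],
    [0,0,-0.2,0,0,0,36],
    [0,0,0,0,0,0,36],
    [0,0,0,0,0,0,36],
    [0,0,0,0,0,0,44],
    [0,0,0,0,0,0,50],
    [0,0,0,0,0,0,56],
    [0,0,0,0,0,0,60],
    [0,0,0,0,0,0,60],
    [0,0,0,0,0,0,60],
  ],
)

```text
t: 20.6
tool_pos: [0.5783, -0.0589, 0.142]
orientation: [-1.422, -2.801, 0.0]
force: [-0.2, -0.4, 0.6]
opening: 0.0595
gripper_force: 0.0
```

Emit:
move_arm(
  plan=[
    [0,0,0,0,0,-0.2,60],
    [0,0,0,0,0,-0.5,60],
    [0,0,0,0,0,-0.8,60],
    [0,0,0,0,0,-1,60],
    [0,0,0,0,0,-1,60],
    [0,0,0,0,0,-0.8,60],
    [0,0,0,0,0,-0.2,60],
    [0,0,0.5,0,0,0,60],
    [0,0,1,0,0,0,60],
    [0,0,1,0,0,0,60],
  ],
)

```text
t: 21.6
tool_pos: [0.5781, -0.0588, 0.2543]
orientation: [-1.781, -2.588, 0.0]
force: [-0.8, 0.2, 0.0]
opening: 0.0603
gripper_force: 0.0
```

Emit:
move_arm(
  plan=[
    [0,0,1,0,0,0,45],
    [0,0,1,0,0,0,40],
    [0,0,1,0,0,0,40],
    [0,0,1,0,0,0,40],
    [0,0,1,0,0,0,40],
    [0,0,1,0,0,0,40],
    [0,0,1,0,0,0,40],
    [0,0,1,0,0,0,40],
    [0,0,1,0,0,0,40],
    [0,0,0,0,0,0,40],
  ],
)

```text
t: 22.6
tool_pos: [0.5781, -0.0588, 0.2542]
orientation: [-2.759, -1.501, 0.001]
force: [0.4, 0.5, 0.4]
opening: 0.04
gripper_force: 0.0
```

```bash
python3 - <<'E'
from h import *
go(.5037,-.0993,.200,-32); s=read_state(); print(s['force'])
e=cam('scene'); Q=cloud(e)
d=np.hypot(Q[...,0]-.5783,Q[...,1]+.0593); q=Q[(d<.029)&(Q[...,2]>.09)&(Q[...,2]<.125)]; print('flange from .09',np.histogram(q[:,2],np.arange(.09,.126,.001))[0])
q=Q[(d<.012)&(Q[...,2]>.18)]; print('pin top',np.sort(q[:,2])[-5:].round(4),q.mean(0).round(4))
# knob: dark pixels near expected
g=e['frame'].max(2); k=(g<60)&(np.hypot(Q[...,0]-.5037,Q[...,1]+.0993)<.03)&(Q[...,2]>.125)&(Q[...,2]<.165); print('knob',k.sum(),Q[k].mean(0).round(4),Q[k].min(0).round(4),Q[k].max(0).round(4))
E
```

```text
th -32.91 turn_z units -0.152  shift units x -2.951 y -1.666 z 2.169 tilt [-0.03  0.01] t 22.60 pos [ 0.5781 -0.0588  0.2542]
[0.41010573 0.47682123 0.43043073]
flange from .09 [ 6 10 21 31 15  8 13  9  8  9 21 12  7  7  6  3  2  2  3  3  2  7  4  8
 15 23 15  2  0  3  4  4  6  5  6]
pin top [0.2012 0.3968 0.3987 0.4001 0.4056] [ 0.5759 -0.0595  0.204 ]
knob 151 [ 0.5011 -0.1012  0.1466] [ 0.4946 -0.1079  0.1296] [ 0.5105 -0.0899  0.1619]
```

Emit:
move_arm(
  plan=[
    [0,0,-0.15,0,0,0,38],
    [0,0,0,-0.7,-0.4,0,38],
    [0,0,0,-0.9,-0.5,0,38],
    [0,0,0,-0.9,-0.5,0,38],
    [0,0,0,-0.45,-0.27,0,38],
    [0,0,0,0,0,0.5,38],
    [0,0,0,0,0,0.7,38],
    [0,0,0,0,0,0.6,38],
    [0,0,0,0,0,0.2,38],
    [0,0,0,0,0,0,38],
  ],
)

```text
t: 23.65
tool_pos: [0.5034, -0.0988, 0.203]
orientation: [-2.744, -1.525, 0.003]
force: [0.3, 0.3, -0.1]
opening: 0.0377
gripper_force: 0.0
```

```bash
python3 - <<'E'
from h import *
go(.5042,-.099,.151,-32); s=read_state(); print(s['force'])
E
```

```text
th -31.87 turn_z units 0.021  shift units x 0.011 y 0.030 z 2.082 tilt [-0.14  0.05] t 23.65 pos [ 0.5034 -0.0988  0.203 ]
[ 0.29873138  0.33607685 -0.11288952]
```

Emit:
move_arm(
  plan=[
    [0,0,0,0,0,0.4,38],
    [0,0,0,0,0,0.4,38],
    [0,0,0,0,0,0.4,38],
    [0,0,0,0,0,0.4,38],
    [0,0,0,0,0,0.4,38],
    [0,0,0,0,0,0.1,38],
    [0,0,0,0,0,0,32],
    [0,0,0,0,0,0,26],
    [0,0,0,0,0,0,24],
    [0,0,0,0,0,0,24],
  ],
  force=10,
)

```text
t: 24.65
tool_pos: [0.5043, -0.0995, 0.1527]
orientation: [2.746, 1.525, 0.001]
force: [-0.1, 0.2, -0.8]
opening: 0.0241
gripper_force: 0.0
```

```bash
python3 - <<'E'
from h import *
go(.5042,-.099,.151,-32); p,R,s=pose(); print(s['force'],s['opening'],s['gripper_force'])
piv=np.array([.5327,-.0533]); v=p[:2]-piv; print('radius',np.hypot(*v),'ang',np.degrees(np.arctan2(v[1],v[0]))%360,'tool x',np.degrees(np.arctan2(R[1,0],R[0,0])))
E
```

```text
th -31.92 turn_z units 0.013  shift units x 0.016 y -0.013 z 0.069 tilt [ 0.06 -0.02] t 24.65 pos [ 0.5043 -0.0995  0.1527]
[-0.07057994  0.24009338 -0.84605194] 0.02411799819919255 0.0
radius 0.05425768088749424 ang 238.40636433725322 tool x 58.07968211934819
```

Emit:
move_arm(
  plan=[
    [0,0,0.5,0,-0.114,0,24],
    [0,0,0.5,0,-0.114,0,24],
    [0,0,0.5,0,-0.114,0,24],
    [0,0,0.5,0,-0.114,0,24],
    [0,0,0.5,0,-0.114,0,24],
    [0,0,0.5,0,-0.114,0,24],
    [0,0,0.5,0,-0.114,0,24],
    [0,0,0.5,0,-0.114,0,24],
    [0,0,0,0,0,0,24],
    [0,0,0,0,0,0,24],
  ],
)

```text
t: 25.65
tool_pos: [0.4875, -0.0846, 0.1526]
orientation: [3.002, 0.922, 0.001]
force: [0.9, -4.1, -0.2]
opening: 0.0243
gripper_force: 1.5
```

```bash
cat > lv.py <<'E'
from h import *
go(.5042,-.099,.151,-32); p,R,s=pose(); print(s['force'],s['opening'],s['gripper_force'])
piv=np.array([.5327,-.0533]); v=p[:2]-piv; print('radius',np.hypot(*v),'ang',np.degrees(np.arctan2(v[1],v[0]))%360,'tool x',np.degrees(np.arctan2(R[1,0],R[0,0])), 'F tool', R.T@s['force'])
E
python3 lv.py
```

```text
th -55.84 turn_z units -3.973  shift units x -0.133 y 0.873 z 0.063 tilt [ 0.04 -0.05] t 25.65 pos [ 0.4875 -0.0846  0.1526]
[ 0.85628957 -4.10321136 -0.18159317] 0.02430545509069695 1.525738929228737
radius 0.055026479572697976 ang 214.69201654014498 tool x 34.16077121690049 F tool [-1.59549176  3.87587775  0.18582007]
```

Emit:
move_arm(
  plan=[
    [0,0,0.7,0,-0.16,0,24],
    [0,0,0.7,0,-0.16,0,24],
    [0,0,0.7,0,-0.16,0,24],
    [0,0,0.7,0,-0.16,0,24],
    [0,0,0.7,0,-0.16,0,24],
    [0,0,0.7,0,-0.16,0,24],
    [0,0,0.7,0,-0.16,0,24],
    [0,0,0.7,0,-0.16,0,24],
    [0,0,0.7,0,-0.16,0,24],
    [0,0,0,0,0,0,24],
  ],
)

```text
t: 26.65
tool_pos: [0.4763, -0.0505, 0.1523]
orientation: [3.139, -0.102, -0.001]
force: [-2.2, -3.8, 1.4]
opening: 0.0241
gripper_force: 1.5
```

```bash
python3 lv.py
```

```text
th -93.72 turn_z units -10.287  shift units x -1.054 y 1.973 z 0.051 tilt [-0.05 -0.03] t 26.65 pos [ 0.4763 -0.0505  0.1523]
[-2.20685135 -3.77396805  1.42012113] 0.02411206978246431 1.5197005314439593
radius 0.056440416145946505 ang 177.16111931064307 tool x -3.722684389975687 F tool [-1.95836105  3.91008065 -1.41628495]
```

Emit:
move_arm(
  plan=[
    [0,0,0.2,0.01,-0.045,0,24],
    [0,0,0.2,0.01,-0.045,0,24],
    [0,0,0.2,0.01,-0.045,0,24],
    [0,0,0.2,0.01,-0.045,0,24],
    [0,0,0.2,0.01,-0.045,0,24],
    [0,0,0,0,0,0,24],
    [0,0,0,0,0,0,24],
    [0,0,0,0,0,0,24],
    [0,0,0,0,0,0,24],
    [0,0,0,0,0,0,24],
  ],
)

```text
t: 27.65
tool_pos: [0.4779, -0.0452, 0.1519]
orientation: [3.13, -0.262, -0.003]
force: [-3.7, -3.4, 1.3]
opening: 0.0242
gripper_force: 2.0
```

```bash
python3 lv.py
```

```text
th -99.58 turn_z units -11.264  shift units x -1.268 y 2.033 z 0.034 tilt [-0.09 -0.01] t 27.65 pos [ 0.4779 -0.0452  0.1519]
[-3.68911318 -3.36266665  1.33547071] 0.024229990624161916 2.049534892921656
radius 0.055391357694955484 ang 171.58282829961686 tool x -9.581865001707273 F tool [-3.08003819  3.93038624 -1.32890698]
```

Still about 4 N, so the lever is not at its stop yet. I'll push on in small steps.

Emit:
move_arm(
  plan=[
    [0,0,0,0,-0.02,0,24],
    [0,0,0,0,-0.02,0,24],
    [0,0,0,0,-0.02,0,24],
    [0,0,0,0,-0.02,0,24],
    [0,0,0,0,-0.02,0,24],
    [0,0,0,0,0,0,24],
    [0,0,0,0,0,0,24],
    [0,0,0,0,0,0,24],
    [0,0,0,0,0,0,24],
    [0,0,0,0,0,0,24],
  ],
)

```text
t: 28.65
tool_pos: [0.4782, -0.0428, 0.1518]
orientation: [3.13, -0.262, -0.003]
force: [-4.7, -3.8, 0.8]
opening: 0.024
gripper_force: 2.1
```

```bash
python3 lv.py
```

```text
th -99.59 turn_z units -11.264  shift units x -1.356 y 2.074 z 0.030 tilt [-0.11 -0.01] t 28.65 pos [ 0.4782 -0.0428  0.1518]
[-4.6663234  -3.75361869  0.77409344] 0.024013761104209944 2.132737674019154
radius 0.055515581465489246 ang 169.06837870849583 tool x -9.585695102381905 F tool [-3.97759248  4.4786341  -0.76422683]
```

Emit:
move_arm(
  plan=[
    [0,0,0,0,-0.02,0,24],
    [0,0,0,0,-0.02,0,24],
    [0,0,0,0,-0.02,0,24],
    [0,0,0,0,-0.02,0,24],
    [0,0,0,0,0,0,24],
    [0,0,0,0,0,0,24],
    [0,0,0,0,0,0,24],
    [0,0,0,0,0,0,24],
    [0,0,0,0,0,0,24],
    [0,0,0,0,0,0,24],
  ],
)

```text
t: 29.65
tool_pos: [0.4785, -0.0407, 0.1517]
orientation: [3.13, -0.262, -0.003]
force: [-4.0, -3.1, 1.2]
opening: 0.0239
gripper_force: 2.0
```

```bash
python3 lv.py
```

```text
th -99.59 turn_z units -11.264  shift units x -1.431 y 2.108 z 0.026 tilt [-0.12 -0.  ] t 29.65 pos [ 0.4785 -0.0407  0.1517]
[-4.00292706 -3.07727867  1.19746113] 0.023923139938903493 2.046186453080736
radius 0.055659167746471644 ang 166.95802592129758 tool x -9.585110991284882 F tool [-3.43712134  3.70135571 -1.18875776]
```

Emit:
move_arm(
  plan=[
    [0,0,0,0,-0.02,0,24],
    [0,0,0,0,-0.02,0,24],
    [0,0,0,0,-0.02,0,24],
    [0,0,0,0,-0.02,0,24],
    [0,0,0,0,-0.02,0,24],
    [0,0,0,0,-0.02,0,24],
    [0,0,0,0,0,0,24],
    [0,0,0,0,0,0,24],
    [0,0,0,0,0,0,24],
    [0,0,0,0,0,0,24],
  ],
)

```text
t: 30.65
tool_pos: [0.4787, -0.0391, 0.1516]
orientation: [3.128, -0.263, -0.004]
force: [-6.2, -9.7, 0.5]
opening: 0.0243
gripper_force: 5.4
```

```bash
python3 lv.py
```

```text
th -99.62 turn_z units -11.269  shift units x -1.490 y 2.133 z 0.026 tilt [-0.15 -0.14] t 30.65 pos [ 0.4787 -0.0391  0.1516]
[-6.18304809 -9.68454602  0.47331288] 0.024342894169867037 5.384913120651618
radius 0.0558080715339336 ang 165.30434586300444 tool x -9.616388272657524 F tool [-4.47940912 10.58262925 -0.43288861]
```

The force has risen to 10.6 N, so the lever is at its stop. I'll back off, open and lift clear.

Emit:
move_arm(
  plan=[
    [0,0,0,0,0.05,0,26],
    [0,0,0,0,0.05,0,32],
    [0,0,0,0,0.02,0,36],
    [0,0,0,0,0,0,36],
    [0,0,0,0,0,0,36],
    [0,0,0,0,0,-0.3,36],
    [0,0,0,0,0,-0.5,36],
    [0,0,0,0,0,-0.8,36],
    [0,0,0,0,0,-1,36],
    [0,0,0,0,0,-1,36],
  ],
)

```text
t: 31.65
tool_pos: [0.4793, -0.0404, 0.2442]
orientation: [3.13, -0.266, 0.001]
force: [0.1, 1.2, -0.4]
opening: 0.0359
gripper_force: 0.0
```

Emit:
move_arm(
  plan=[
    [0,0,0,0,0,-1,36],
    [0,0,0,-1,0,-1,36],
    [0,0,0,-1,0,-1,36],
    [0,0,0,-1,0,-1,36],
    [0,0,0,-1,0,-0.5,36],
    [0,0,0,-1,0,0,36],
    [0,0,0,-0.5,0,0,36],
    [0,0,0,0,0,0,36],
    [0,0,0,0,0,0,36],
    [0,0,0,0,0,0,36],
  ],
)

```text
t: 32.65
tool_pos: [0.3442, -0.0173, 0.3548]
orientation: [3.13, -0.266, 0.0]
force: [0.4, 0.8, 0.8]
opening: 0.0363
gripper_force: 0.0
```

```bash
python3 - <<'E'
from h import *
print(pose()[0],read_state()['force'])
c=cam('top'); e=cam('scene'); m=np.zeros((600,800,3),np.uint8)
m[:,:400]=cv2.resize(c['frame'][150:240,345:405],(400,600),interpolation=cv2.INTER_CUBIC)
m[:,400:]=cv2.resize(e['frame'][215:305,350:410],(400,600),interpolation=cv2.INTER_CUBIC); save('end.png',m)
E
```

```text
[ 0.34419571 -0.01733457  0.3548349 ] [0.4222314  0.77488314 0.78242612]
```

View pics/end.png

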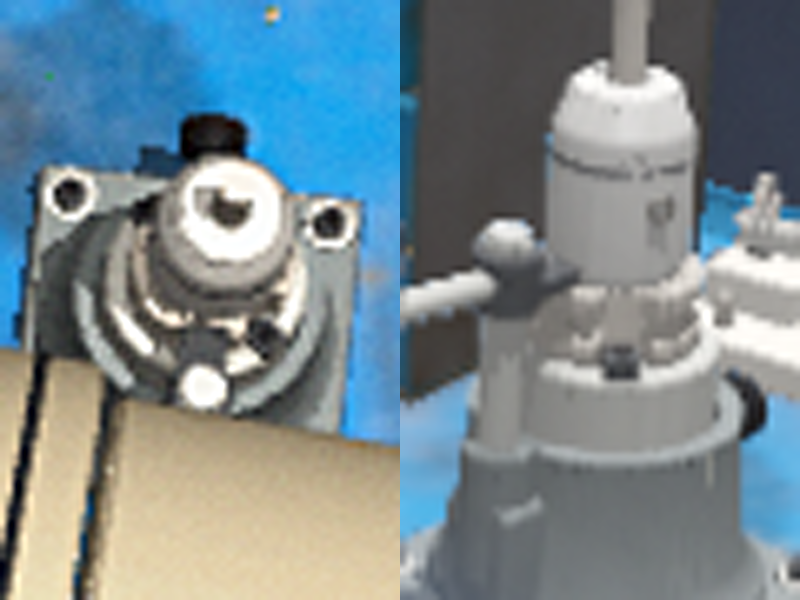

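The final picture shows the dog at crop (620,360) sitting inside the flange slot with the flange down on the face. The dark lever finger reaches over the flange edge at (560,275), and the arm is well clear. I'm handing the job in.

```bash
python3 -c "
from plant import close_job
print(close_job())"
```

```text
the job is handed in; nothing more can be done
None
```

The chuck is fully home on the dogs (its slots dropped over them on the way down with no force, so it needed only a small check turn), the hold-down lever is at its stop with its finger over the flange, and the gripper is clear; I handed the job in at about 33 s, but no verdict came back.

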